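# Close and start the sample mill

### The arm

A 6-joint arm with a two-finger parallel gripper is mounted at the origin on the work surface. World frame = base frame: x ahead of the robot, y to its left, z up, the work surface at z = 0. Lengths are in m, angles in rad, forces in N, time in s.
With the tool pointing down it reaches from about 0.275 to 0.75 m from the base axis. Payload 10.2 kg.
Tool frame: the origin (TCP) lies midway between the tips of the shut fingers; the grasp point (between the pads) lies 19 mm behind it (ctrl.tcp_to_grasp is the distance from the TCP to the grasp point, in m); z points along the fingers, y is the line along which they close (so a half turn about z gives the same grasp; the last joint's range is limited). The gripper opens to 88 mm and grips with 3 to 60 N. Pads are 18 mm wide; open, the fingers measure 123 mm over their backs; the gripper's body (75 mm by 187 mm) begins 45 mm behind the grasp point.
Start: joints at [-1.425, 0.313, 1.498, -0, 1.331, -0.223], TCP at [0.189, -0.49, 0.239] pointing down, gripper open.
Joint ranges: [-2.94, 2.94], [-0.97, 2.17], [0.19, 2.56], [-1.23, 4.37], [0.02, 3.11], [-2.88, 2.88]. Speed limits (rad/s): [2.39, 2.39, 3.01, 3.14, 3.14, 3.14].

### API

Orientations are given as a 3x3 rotation matrix whose columns are the frame's x, y, z axes.
In Python, from station import ctrl gives the robot as it stands.
- The arm moves only by the tool carry_out, never from a script. Its argument "motion" is a list of rows, each a list of 4 numbers: the shift along the tool's x, y, z in cm, then the turn about the tool's z in rad. In form: [[tx, ty, tz, spin], ...]. A call has 1 to 10 rows; each row shifts and turns the commanded pose from where the row before left it, along the tool's axes as they then stand; what a row does not reach is not made up. A row lasts 1/8 s, in which the tool goes at most 62.5 mm and 10.7 degrees, less where a joint would pass 70% of its speed; a pose out of reach is approached as far as the arm can. A call is refused whole if a number of a shift passes 6.25 or a number of a turn 0.188, either way. A call with a gripper value outside its range is refused whole. "claw" is the finger opening in cm, from 0 to 8.81, set as the call begins (left out, the last holds). The fingers move at their own pace and stop on an object; "grip_force" is the grip in N (left out, the last holds). Time passes only in rows, so rows that do not move let the fingers close. It gives the time, the measured TCP pose, the force, the opening and the grip force at its end, in the units of the state.
- ctrl.state(): the state, without advancing time (a new reading comes with each control period).
- ctrl.camera(name): name is "side" or "top" or "wrist"; returns the picture (400x640x3 uint8, red, green, blue); there is no depth.
- ctrl.camera_info(name): a dict with "fx", "fy", "cx", "cy" (pixels), "dist_coeffs" ([k1, k2, p1, p2, k3] as OpenCV has them; the pictures are not rectified), "position" and "orientation" of the camera in the world. Camera axes: x right, y down, z forward; pixel columns grow to the right and rows downward; lengths in m; the calibration is good to about 2 mm. A picture is of the moment at which its call begins: read the wrist's pose just before it. camera_info takes no time and is no camera call; for the wrist camera it gives the pose at the moment of the call.
- ctrl.hand_in(): hands the job in; it is judged then, once.
The state is a dict: "t": time; "q": joint angles; "qvel": joint speeds; "effort": joint torques, N m; "tcp_pos": TCP position; "tool_rot": TCP orientation; "wrist_force": force on the tool from outside, world axes, zero at the start; "moment": the same for the moment, N m; "gripper_width": opening from 0.0 (shut) to 1.0 (fully open); "gripper_force": force on a finger pad.
Only numpy, scipy, OpenCV 4.12 (cv2) and the standard library are available. Lean on these libraries where they do the work, as an engineer would, in place of code of your own. Each camera call takes 0.05 s, during which the arm holds its last target. There are 200 camera calls.

### The job

Close up the small grey sample mill and start it: take its slotted cover from the bench, lay it on the mill's deck and slide it slot first under the raised wing nut until the stud is fully home at the end of the slot. Then spin the wing nut down clockwise until it is snug on the cover, and only after that throw the start lever right over. Leave the sieve, the jar and the brush where they are.

Things in the scene. Friction and masses are not known exactly. Their poses are not given: they have to be found in the camera images.
- mill: Fixed grey steel sample mill. Origin on the bench below the stud's axis, z up. Its flat deck, 120 mm above the bench, reaches from -90 to +90 mm in x, -170 to +60 mm in y, with a 68 mm square open mouth round the stud. The cover is slid in along the mill's +y. From y +60 to +150 mm is a step 50 mm high and 120 mm wide that carries the start lever.
- stud (a point): Point on the axis of the mill's fixed upright steel stud (12 mm diameter, top 54 mm above the deck) at the height of the deck's surface. Axes as the mill's.
- landing (a point): Point on the deck, 160 mm in the mill's -y from the stud: a cover lying with its origin here, square to the mill, has its front edge 35 mm short of the stud. Two guide rails (10 mm high, inside 116 mm apart) run from 60 mm before the stud to 45 mm past it; lead-ins from 104 to 60 mm before the stud flare out to about 137 mm apart.
- nut_washer: Steel washer (30 mm diameter, 3 mm thick) that hangs under the wing nut and rises and falls with it without turning; counted together with the nut on it. Origin at the centre of its underside, on the stud's axis; z up. At the start it hangs 13 to 17 mm above the deck, so that the 6 mm cover plate passes under it.
- wing_nut (a joint): Turn of the wing nut, rad; grows clockwise seen from above, which lowers nut and washer 8 mm a turn. At 0 the washer's underside is 20 mm above the deck; it meets the 6 mm cover at about 11.0; the thread ends at 11.7. Starts at 2.5 to 5.5. A fingertip pushing one wing round turns it (0.04 N m of friction); it does not run back or come off.
- nut_centre (a point): Centre of the steel wing nut, on the stud's axis, 16 mm above the washer's underside; turns with the nut. Its x axis lies along the two wings, flat ears 7 mm thick that reach 41 mm from the axis and stand from 5 to 31 mm above the washer's underside. Hub 22 mm in diameter.
- cover: Loose cover, about 0.45 kg: grey plastic plate 110 mm (x) by 170 mm (y, from -45 to +125) by 6 mm, with a slot 18 mm wide and 46 mm long open at its +y edge, on the centre line. Origin on the underside, below handle and centre of gravity; z up. A steel block on it (70 mm in x, y -45 to +15 mm) rises to 18 mm. Seated, its y axis points along the mill's y.
- cover_slot (a point): Point on the cover's underside, on its centre line, 85 mm in +y from its origin and 6 mm before the slot's closed end: it lies on the stud's axis at deck height when the cover is fully home and the stud touches the slot's end. Axes as the cover's.
- cover_handle (a point): Grip point of the cover's upright black handle, 40 mm above the cover's underside and straight above its origin: a fin 12 mm thick in the cover's x, 40 mm long in its y, standing from 18 to 54 mm above the underside. Axes as the cover's.
- start_lever (a joint): Swing of the start lever, rad: near 0 it leans to the mill's -x (off), 1.0 leans to +x (on); it stays where it is left.
- start_lever_tip (a point): Centre of the black 26 mm ball at the top of the start lever, 112 mm in the mill's +y from the stud. The lever's hinge, along the mill's y, lies 60 mm from the ball, 72 mm above the bench; leaning off or on, the ball is about 29 mm to either side of it in x and 125 mm above the bench. About 0.06 N m moves it.
- sieve: Loose round steel test sieve, open on top, 100 mm across, 45 mm high, origin at the centre of its underside. A bystander.
- jar: Loose amber glass jar with a white lid, 60 mm across, 85 mm high, origin at the centre of its underside. A bystander.
- brush: Loose hand brush lying on the bench, its origin under the middle. A bystander.
Not all that is in view belongs to the job. Of the things that look like the cover, take the one that is farthest from the robot's base at the start.

How it is judged:
By the outcome, as a careful person would: the job done as asked, in the order asked, and still so for the second after the job is handed in, with the robot touching nothing.
It also fails if it takes over 64 s, if anything falls off the work surface, if the arm or the gripper's body presses on something with over 40 N, if the wrist force passes 120 N, or if a joint passes its speed limit or range.

## Working session

There is one attempt and no reset: what is moved stays moved. The work goes in short steps, Python scripts to look and compute and a tool call to move; the robot and the scene stay as the last step left them, time stands still between calls to the robot, and variables do not carry over. Pictures are saved under pics/ and viewed, at most 10 in all, crops included, and the job is handed in when it is done.

Besides the shell and the picture viewer there is one more tool, called after "Call:" as name([rows], argument=value, ...), one row to a line, values as JSON. carry_out: Moves the arm, as the interface text tells. Its arguments: {"type":"object","properties":{"motion":{"type":"array"},"claw":{"type":"number"},"grip_force":{"type":"number"}},"required":["motion"]}

```bash
mkdir -p pics; cat > h.py <<'E'
import numpy as np, cv2
from station import ctrl
def snap(n,f=None):
    i=ctrl.camera_info(n); im=ctrl.camera(n)
    if f: cv2.imwrite('pics/'+f,im[:,:,::-1])
    return im,i
def ray(i,uv):
    K=np.array([[i['fx'],0,i['cx']],[0,i['fy'],i['cy']],[0,0,1]])
    p=cv2.undistortPoints(np.array([[uv]],float),K,np.array(i['dist_coeffs'],float))[0,0]
    return np.array(i['position']),np.array(i['orientation'])@np.array([p[0],p[1],1])
def atz(i,uv,z):
    o,d=ray(i,uv); return o+d*(z-o[2])/d[2]
def tri(*a):
    A=np.zeros((3,3));b=np.zeros(3)
    for i,uv in a:
        o,d=ray(i,uv);d=d/np.linalg.norm(d);P=np.eye(3)-np.outer(d,d);A+=P;b+=P@o
    x=np.linalg.solve(A,b)
    e=[np.linalg.norm(np.cross(x-ray(i,u)[0],ray(i,u)[1]/np.linalg.norm(ray(i,u)[1])))*1e3 for i,u in a]
    return x,e
def proj(i,X):
    K=np.array([[i['fx'],0,i['cx']],[0,i['fy'],i['cy']],[0,0,1]])
    R=np.array(i['orientation']).T
    return cv2.projectPoints(np.array(X,float).reshape(-1,3),cv2.Rodrigues(R)[0],-R@np.array(i['position']),K,np.array(i['dist_coeffs'],float))[0][:,0]
E
python3 - <<'E'
from h import *
for n in('top','side'):
    im,i=snap(n,n+'0.png');print(n,np.round(i['position'],3),np.round(i['orientation'],3).tolist(),i['fx'])
print(ctrl.state())
E
```

```text
top [0.296 0.035 1.594] [[0.009, -0.991, 0.134], [-1.0, -0.011, -0.011], [0.013, -0.134, -0.991]] 487.72977984591523
side [0.152 1.009 1.018] [[-0.935, -0.226, 0.273], [-0.354, 0.607, -0.711], [-0.005, -0.762, -0.648]] 401.8509875522939
{'t': 0.1, 'q': array([-1.42538014e+00,  3.13396442e-01,  1.49835503e+00,  2.71558311e-05,
        1.33099450e+00, -2.23422357e-01]), 'qvel': array([-0.00136372, -0.00188327, -0.00201592, -0.00103255, -0.00047087,
        0.00133118]), 'effort': array([ 2.07023426e-03, -4.02815080e+01, -2.52644223e+01,  6.94973627e-02,
        3.42164095e-02, -5.48627179e-05]), 'tcp_pos': array([ 0.18923129, -0.48947876,  0.23821936]), 'tool_rot': array([[ 9.32749068e-01,  3.60526220e-01, -1.41020027e-04],
       [ 3.60526138e-01, -9.32748408e-01,  1.14496603e-03],
       [ 2.81254068e-04, -1.11880740e-03, -9.99999335e-01]]), 'wrist_force': array([ 0.55880465,  0.25969234, -0.61286736]), 'moment': array([ 0.03137115, -0.06851902,  0.04759826]), 'gripper_force': 0.0, 'gripper_width': 1.0006888974867596}
```

View pics/top0.png

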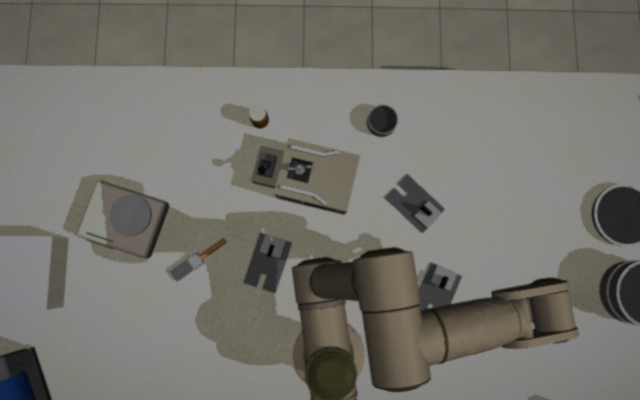

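View pics/side0.png

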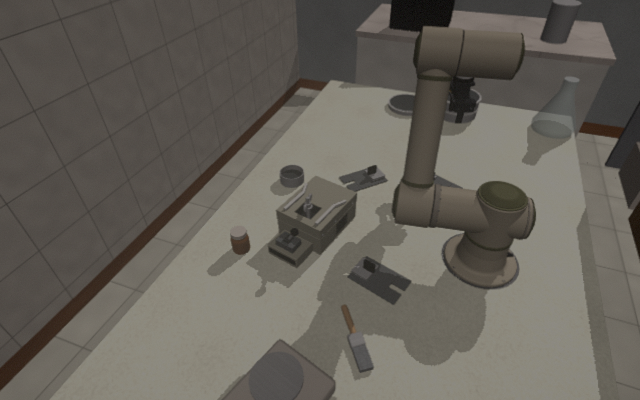

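Three cover-like plates appear in the top view at (268,262), (415,203) and (440,285). The one at (415,203) looks farthest from the base at about (333,370). Next I'll work out the distances and enlarge that part of the image.

```bash
python3 - <<'E'
from h import *
i=ctrl.camera_info('top')
for uv in [(269,253),(426,209),(442,284)]:
    p=atz(i,uv,.04);print(uv,p.round(3),np.hypot(*p[:2]).round(3))
im=cv2.imread('pics/top0.png');c=im[125:240,225:450]
cv2.imwrite('pics/c1.png',cv2.resize(c,None,fx=3.5,fy=3.5,interpolation=cv2.INTER_CUBIC))
im=cv2.imread('pics/side0.png');c=im[155:265,260:400]
cv2.imwrite('pics/c2.png',cv2.resize(c,None,fx=5,fy=5,interpolation=cv2.INTER_CUBIC))
E
```

```text
(269, 253) [0.316 0.193 0.04 ] 0.371
(426, 209) [ 0.461 -0.308  0.04 ] 0.555
(442, 284) [ 0.224 -0.354  0.04 ] 0.419
```

View pics/c1.png

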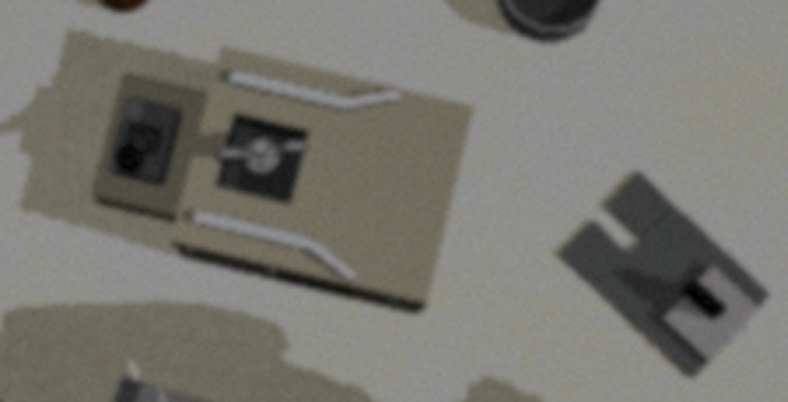

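View pics/c2.png

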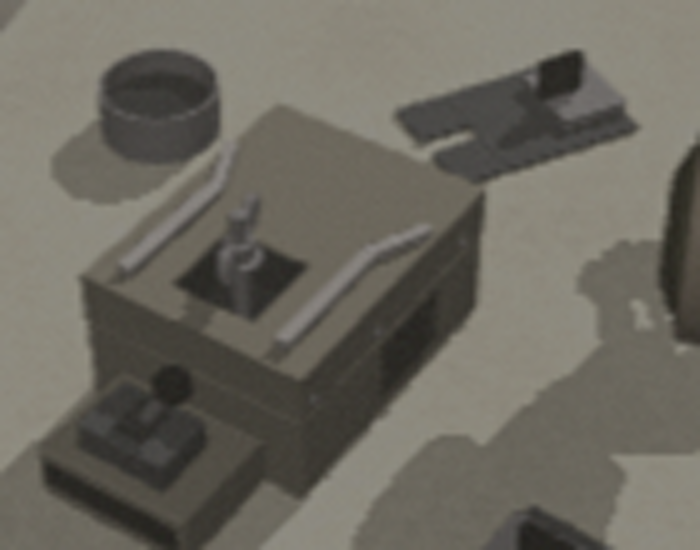

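The farthest plate is the one at top-view px (426,209), 0.555 m from the base. The crop shows its slot, steel block and black handle, so it's the right cover. The crops also show the mill deck corners, and I'll fit both poses from both views.

```bash
python3 - <<'E'
from h import *
from scipy.optimize import least_squares
T=ctrl.camera_info('top');S=ctrl.camera_info('side')
t=lambda u,v:(225+u/3.5,125+v/3.5); s=lambda u,v:(260+u/5,155+v/5)
def fit(obs,x0,name):
    def r(p):
        c,sn=np.cos(p[3]),np.sin(p[3]);R=np.array([[c,-sn,0],[sn,c,0],[0,0,1]])
        return np.concatenate([proj(i,R@(np.array(m)/1e3)+p[:3])[0]-uv for i,m,uv in obs])
    f=least_squares(r,x0,loss='soft_l1');print(name,f.x.round(4),f.fun.reshape(-1,2).round(1).tolist());return f.x
m=fit([(T,(90,60,120),t(222,47)),(T,(90,-170,120),t(472,106)),(T,(-90,-170,120),t(423,304)),
 (S,(90,-170,120),s(282,104)),(S,(-90,-170,120),s(485,193)),(S,(-90,60,120),s(300,382)),(S,(90,60,120),s(80,280))],[.6,.05,0,0],'mill')
c=fit([(T,(55,125,6),t(637,172)),(T,(-55,125,6),t(557,253)),(T,(55,-45,6),t(768,295)),(T,(-55,-45,6),t(693,376)),(T,(0,0,54),t(707,298)),
 (S,(55,125,6),s(397,113)),(S,(-55,125,6),s(478,183)),(S,(-55,-45,6),s(635,127))],[.46,-.3,0,.7],'cover')
print(tri((T,t(707,296)),(S,s(562,65))))
print(tri((T,t(263,155)),(S,s(240,245))))
st=ctrl.state();R=st['tool_rot'];tg=c[:3]+[0,0,.15]
print('tool shift cm',(R.T@(tg-st['tcp_pos'])*100).round(2),'tool x yaw',np.arctan2(R[1,0],R[0,0]))
np.save('m.npy',m);np.save('c.npy',c)
w=ctrl.camera_info('wrist');print('wristcam in tool',(R.T@(np.array(w['position'])-st['tcp_pos'])).round(3),(R.T@np.array(w['orientation'])).round(2).tolist(),w['fx'])
E
```

```text
mill [ 0.5691  0.0972 -0.0063 -0.2351] [[-0.3, -0.3], [0.1, 0.6], [0.4, 0.1], [-0.7, 0.3], [0.3, -0.3], [-0.1, 0.5], [-0.1, -0.4]]
cover [ 0.4569 -0.3088 -0.0065 -0.7463] [[-0.3, -0.2], [0.4, 0.6], [0.5, -0.4], [-0.2, 0.8], [-0.1, 0.0], [-0.5, -0.4], [-3.8, 0.6], [0.8, -0.1]]
(array([ 0.45804675, -0.31109213,  0.039801  ]), [np.float64(1.5450697840448935), np.float64(1.5450697840450254)])
(array([0.56850057, 0.09468834, 0.14114203]), [np.float64(1.0505146828137644), np.float64(1.050514682813891)])
tool shift cm [31.47 -7.19  9.49] tool x yaw 0.36883191966430084
wristcam in tool [ 0.078  0.    -0.145] [[-0.0, -0.95, -0.3], [1.0, -0.0, 0.0], [-0.0, -0.3, 0.95]] 277.79692447490186
```

Call:
carry_out([
  [5.25,-1.2,1.4,0],
  [5.25,-1.2,1.4,0],
  [5.25,-1.2,1.4,0],
  [5.25,-1.2,1.4,0],
  [5.25,-1.2,1.4,0],
  [5.2,-1.2,1.4,0],
  [0,0,0,-0.152],
  [0,0,0,-0.152],
  [0,0,0,-0.152],
  [0,0,0,0],
], claw=6, grip_force=30)

```text
t: 1.35
tcp_pos: [0.4566, -0.309, 0.1544]
tool_rot: [[0.68, 0.734, -0.0], [0.734, -0.68, 0.0], [0.0, -0.001, -1.0]]
wrist_force: [-0.3, 0.7, -0.2]
gripper_width: 0.678
gripper_force: 0.0
```

```bash
python3 - <<'E'
from h import *
im,i=snap('wrist','w1.png');st=ctrl.state();print(st['tcp_pos'],st['tool_rot'][:,0],st['wrist_force'],st['gripper_width'])
c=np.load('c.npy');a=c[3];R=np.array([[np.cos(a),-np.sin(a),0],[np.sin(a),np.cos(a),0],[0,0,1]])
for p in [(0,0,54),(0,20,54),(0,-20,54),(55,125,6),(-55,125,6),(0,79,6)]: print(p,proj(i,R@(np.array(p)/1e3)+[c[0],c[1],0])[0].round(1))
E
```

```text
[ 0.45656623 -0.30908522  0.15448642] [6.80985874e-01 7.32296551e-01 2.98528722e-05] [ 0.52986311 -0.57255959  0.22335016] 0.6798721996875369
(0, 0, 54) [321.7 195.4]
(0, 20, 54) [321.7 174.3]
(0, -20, 54) [321.8 215.4]
(55, 125, 6) [378.3  57.6]
(-55, 125, 6) [264.9  57.7]
(0, 79, 6) [321.6 106.6]
```

View pics/w1.png

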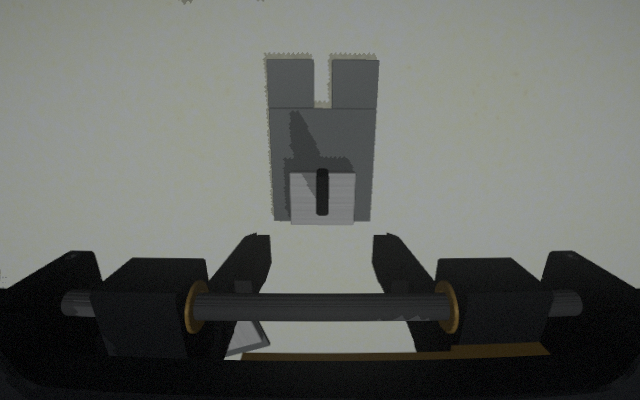

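The wrist view shows the handle top from (322,168) to (322,215) and the slot end at (321,106). The prediction matches to within 3 px, so I'll descend and grip.

Call:
carry_out([
  [0.1,0,4,0],
  [0,0,4,0],
  [0,0,3,0],
  [0,0,1.9,0],
  [0,0,0,0],
  [0,0,0,0],
])

```text
t: 2.15
tcp_pos: [0.4576, -0.3088, 0.0266]
tool_rot: [[0.68, 0.734, 0.001], [0.734, -0.68, -0.001], [-0.0, 0.001, -1.0]]
wrist_force: [0.1, 0.3, 1.0]
gripper_width: 0.682
gripper_force: 0.0
```

Call:
carry_out([
  [0,0,0,0],
  [0,0,0,0],
  [0,0,0,0],
  [0,0,0,0],
  [0,0,0,0],
  [0,0,0,0],
], claw=0, grip_force=50)

```text
t: 2.9
tcp_pos: [0.4574, -0.3085, 0.0258]
tool_rot: [[0.679, 0.734, 0.0], [0.734, -0.679, -0.0], [0.0, 0.0, -1.0]]
wrist_force: [-0.2, -0.3, 0.6]
gripper_width: 0.133
gripper_force: 50.0
```

Call:
carry_out([
  [0,0,-2,0],
  [0,0,-5,0],
  [0,0,-6,0],
  [0,0,-5,0],
  [0,0,-2,0],
  [0,0,0,0],
])

```text
t: 3.65
tcp_pos: [0.4574, -0.3085, 0.2261]
tool_rot: [[0.679, 0.734, 0.001], [0.734, -0.679, -0.001], [-0.0, 0.001, -1.0]]
wrist_force: [0.8, 0.5, -5.1]
gripper_width: 0.132
gripper_force: 50.0
```

```bash
python3 - <<'E'
from h import *
im,i=snap('wrist','w2.png');st=ctrl.state();print(st['tcp_pos'],st['tool_rot'],st['wrist_force'],st['gripper_width'])
m=np.load('m.npy');a=m[3];p=np.array([m[0],m[1],0]);ym=np.array([-np.sin(a),np.cos(a),0])
L=p-.165*ym;R=st['tool_rot'];print('landing',L,'shift cm',R.T@(L-st['tcp_pos'])*100,'spin',-(a+np.pi/2-np.arctan2(R[1,0],R[0,0])))
E
```

```text
[ 0.45699707 -0.30809926  0.22460946] [[ 6.78669822e-01  7.34442537e-01 -1.19687153e-03]
 [ 7.34443508e-01 -6.78668761e-01  1.20247167e-03]
 [ 7.08670271e-05 -1.69511576e-03 -9.99998561e-01]] [-0.77315909  0.3009748  -6.03013467] 0.1279255146511239
landing [ 0.5306149  -0.06329616  0.        ] shift cm [ 22.97403354 -11.16914119  22.48153903] spin -0.5108033354532915
```

Call:
carry_out([
  [4.6,-2.24,0,0],
  [4.6,-2.24,0,0],
  [4.6,-2.24,0,0],
  [4.6,-2.24,0,0],
  [4.6,-2.24,0,0],
  [0,0,0,-0.17],
  [0,0,0,-0.17],
  [0,0,0,-0.17],
  [0,0,0,0],
  [0,0,0,0],
])

```text
t: 4.95
tcp_pos: [0.5308, -0.0634, 0.2247]
tool_rot: [[0.237, 0.971, -0.002], [0.971, -0.237, 0.001], [0.0, -0.002, -1.0]]
wrist_force: [0.9, -0.2, -4.9]
gripper_width: 0.133
gripper_force: 50.0
```

```bash
python3 - <<'E'
from h import *
im,i=snap('wrist','w3.png');st=ctrl.state();print(st['tcp_pos'],st['tool_rot'][:,0],st['wrist_force'])
m=np.load('m.npy');a=m[3];p=np.array([m[0],m[1],0]);R=np.array([[np.cos(a),-np.sin(a),0],[np.sin(a),np.cos(a),0],[0,0,1]])
print('tcp in mill',R.T@(st['tcp_pos']-p)*1e3)
for q in [(0,0,174),(58,-60,130),(-58,-60,130),(58,45,130),(-58,45,130),(90,60,120),(-90,60,120),(-29,112,125)]: print(q,proj(i,R@(np.array(q)/1e3)+p)[0].round(1))
E
```

```text
[ 0.53094644 -0.06348167  0.22500044] [2.36508030e-01 9.71629521e-01 1.57245627e-04] [ 0.31190534  0.43840102 -4.8662813 ]
tcp in mill [   0.3656319  -165.10316194  225.00043901]
(0, 0, 174) [321.1 -40.6]
(58, -60, 130) [393.7  73.4]
(-58, -60, 130) [249.6  74.1]
(58, 45, 130) [401.3 -79.1]
(-58, 45, 130) [240.8 -78.1]
(90, 60, 120) [440.7 -91.7]
(-90, 60, 120) [201.4 -90.2]
(-29, 112, 125) [ 279.5 -177.3]
```

View pics/w3.png

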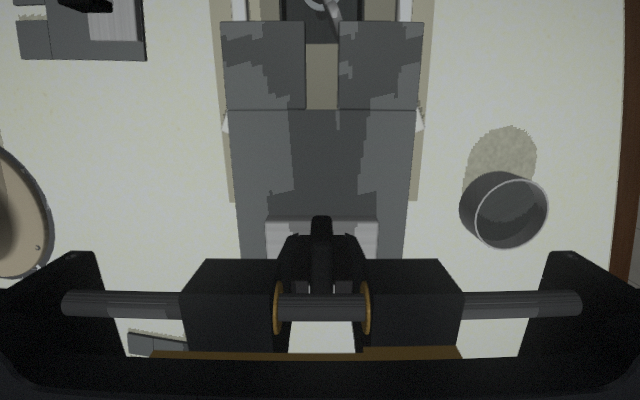

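The slot is centred at x≈322 and the mill edges at 211 and 433 are symmetric around it, with the stud near (322,0). The cover is square and aligned, so I'll lower it.

Call:
carry_out([
  [0,0,3,0],
  [0,0,3,0],
  [0,0,1,0],
  [0,0,0.4,0],
  [0,0,0,0],
  [0,0,0,0],
])

```text
t: 5.75
tcp_pos: [0.5316, -0.0637, 0.1526]
tool_rot: [[0.234, 0.972, 0.002], [0.972, -0.234, -0.001], [-0.0, 0.002, -1.0]]
wrist_force: [0.2, -0.4, -5.3]
gripper_width: 0.133
gripper_force: 50.0
```

Call:
carry_out([
  [0,0,0.15,0],
  [0,0,0.1,0],
  [0,0,0.1,0],
  [0,0,0,0],
])

```text
t: 6.25
tcp_pos: [0.5311, -0.0635, 0.1482]
tool_rot: [[0.234, 0.972, -0.0], [0.972, -0.234, 0.0], [0.0, -0.0, -1.0]]
wrist_force: [0.3, 0.0, -4.7]
gripper_width: 0.131
gripper_force: 50.0
```

Call:
carry_out([
  [0,0,0.1,0],
  [0,0,0.1,0],
  [0,0,0,0],
  [0,0,0,0],
])

```text
t: 6.75
tcp_pos: [0.5312, -0.0635, 0.1462]
tool_rot: [[0.234, 0.972, 0.0], [0.972, -0.234, 0.0], [0.0, 0.0, -1.0]]
wrist_force: [0.3, 0.2, -5.0]
gripper_width: 0.133
gripper_force: 50.0
```

Call:
carry_out([
  [0,0,0.1,0],
  [0,0,0,0],
  [0,0,0,0],
])

```text
t: 7.12
tcp_pos: [0.5313, -0.0635, 0.1457]
tool_rot: [[0.234, 0.972, 0.001], [0.972, -0.234, -0.0], [-0.0, 0.001, -1.0]]
wrist_force: [-3.4, 1.3, 4.0]
gripper_width: 0.13
gripper_force: 50.0
```

Contact with the deck; slide in.

Call:
carry_out([
  [0.7,0,0,0],
  [1,0,0,0],
  [1,0,0,0],
  [1,0,0,0],
  [0.8,0,0,0],
  [0,0,0,0],
])

```text
t: 7.88
tcp_pos: [0.5425, -0.0191, 0.1457]
tool_rot: [[0.233, 0.972, 0.002], [0.972, -0.233, 0.0], [0.001, 0.002, -1.0]]
wrist_force: [1.1, 2.3, 4.2]
gripper_width: 0.134
gripper_force: 50.0
```

```bash
python3 - <<'E'
from h import *
im,i=snap('wrist','w4.png');st=ctrl.state();print(st['tcp_pos'],st['tool_rot'][:,0],st['wrist_force'],st['moment'])
E
```

```text
[ 0.54244269 -0.01911301  0.1457295 ] [0.23361101 0.97232914 0.00139424] [2.69631657 3.98958999 4.23920224] [ 0.51639614 -0.37829343  0.01875535]
```

View pics/w4.png

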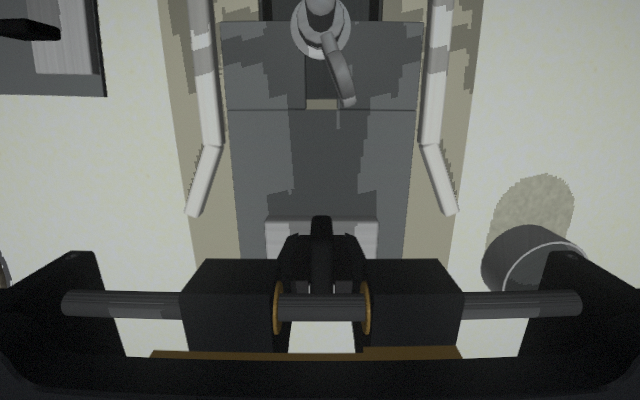

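The cover sits centred between the rails, with the slot around the stud and the washer at (322,30) above the plate. I'll continue until it stops.

Call:
carry_out([
  [0.8,0,0,0],
  [0.9,0,0,0],
  [0.8,0,0,0],
  [0.5,0,0,0],
  [0.2,0,0,0],
  [0,0,0,0],
])

```text
t: 8.68
tcp_pos: [0.5495, 0.0105, 0.1457]
tool_rot: [[0.234, 0.972, 0.001], [0.972, -0.234, -0.002], [-0.001, 0.001, -1.0]]
wrist_force: [-1.0, -4.1, 5.4]
gripper_width: 0.132
gripper_force: 50.0
```

Call:
carry_out([
  [0.1,0,0,0],
  [0.1,0,0,0],
  [0.1,0,0,0],
  [0,0,0,0],
])

```text
t: 9.18
tcp_pos: [0.5501, 0.0131, 0.1457]
tool_rot: [[0.234, 0.972, 0.001], [0.972, -0.234, -0.002], [-0.002, 0.001, -1.0]]
wrist_force: [-1.5, -6.7, 5.2]
gripper_width: 0.129
gripper_force: 50.0
```

Call:
carry_out([
  [0.1,0,0,0],
  [0.1,0,0,0],
  [0,0,0,0],
])

```text
t: 9.55
tcp_pos: [0.5504, 0.0141, 0.1457]
tool_rot: [[0.234, 0.972, 0.0], [0.972, -0.234, -0.004], [-0.004, 0.001, -1.0]]
wrist_force: [-4.4, -12.1, 6.7]
gripper_width: 0.128
gripper_force: 50.0
```

Call:
carry_out([
  [0.1,0,0,0],
  [0.1,0,0,0],
  [0,0,0,0],
])

```text
t: 9.93
tcp_pos: [0.5505, 0.0143, 0.1458]
tool_rot: [[0.234, 0.972, -0.001], [0.972, -0.234, -0.007], [-0.007, 0.0, -1.0]]
wrist_force: [-6.6, -22.5, 7.9]
gripper_width: 0.13
gripper_force: 50.0
```

It's home: the push force rose to 22 N while the position stalled at the expected -85 mm. I'll ease off, release, and rise to look at the nut.

Call:
carry_out([
  [-0.2,0,0,0],
  [-0.15,0,0,0],
  [0,0,0,0],
])

```text
t: 10.3
tcp_pos: [0.5504, 0.014, 0.1457]
tool_rot: [[0.234, 0.972, 0.001], [0.972, -0.234, -0.001], [-0.001, 0.001, -1.0]]
wrist_force: [-0.9, -4.0, 5.8]
gripper_width: 0.133
gripper_force: 50.0
```

Call:
carry_out([
  [0,0,0,0],
  [0,0,0,0],
  [0,0,-1,0],
  [0,0,-4,0],
  [0,0,-4,0],
  [0,0,-2,0],
  [1,0,0,0],
  [0,0,0,0],
], claw=5)

```text
t: 11.3
tcp_pos: [0.5521, 0.0254, 0.2542]
tool_rot: [[0.233, 0.973, -0.002], [0.973, -0.233, 0.0], [0.0, -0.002, -1.0]]
wrist_force: [-0.4, -0.1, -0.6]
gripper_width: 0.572
gripper_force: 0.0
```

```bash
python3 - <<'E'
from h import *
im,i=snap('wrist','w5.png');st=ctrl.state();print(st['tcp_pos'],st['tool_rot'][:,0],st['wrist_force'],st['q'])
m=np.load('m.npy');a=m[3];p=np.array([m[0],m[1],0]);R=np.array([[np.cos(a),-np.sin(a),0],[np.sin(a),np.cos(a),0],[0,0,1]])
print('tcp in mill',R.T@(st['tcp_pos']-p)*1e3)
for q in [(0,0,174),(0,0,126),(0,0,160),(0,-85,174),(-29,112,125)]: print(q,proj(i,R@(np.array(q)/1e3)+p)[0].round(1))
E
```

```text
[0.55197799 0.02500721 0.25403422] [ 2.33050863e-01  9.72464535e-01 -1.54561066e-04] [ 0.0445492  -0.21221281 -0.79078037] [-1.66789037e-01  3.64757837e-01  1.38573398e+00 -9.00686696e-06
  1.39323209e+00  6.84264886e-02]
tcp in mill [ 2.01761175e-01 -7.41494345e+01  2.54034215e+02]
(0, 0, 174) [322.2 113.9]
(0, 0, 126) [322.1 112.9]
(0, 0, 160) [322.1 113.6]
(0, -85, 174) [322.1 215.3]
(-29, 112, 125) [288.2 -21.7]
```

View pics/w5.png

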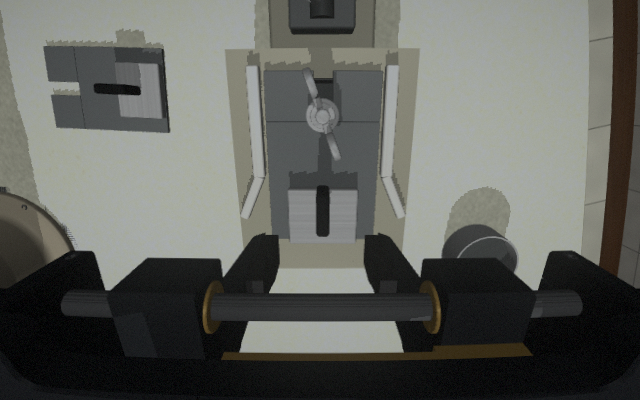

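The cover is home: the slot end meets the stud at (322,116), and the wings run from (308,68) to (337,160). Next I'll work out the alignment for the nut.

```bash
python3 - <<'E'
from h import *
i=ctrl.camera_info('wrist');st=ctrl.state();R=st['tool_rot']
A,B,C=[atz(i,uv,z) for uv,z in [((308,68),.155),((337,160),.155),((322.5,116),.172)]]
d=R.T@(A-B);print('len',np.linalg.norm(d),'ang',np.arctan2(d[1],d[0]),'mid',(A+B)/2,'stud',C,'shift',R.T@(C-st['tcp_pos'])*100)
E
```

```text
len 0.07958164188879699 ang -0.316152282138983 mid [0.56932354 0.0947255  0.155     ] stud [0.56884331 0.0952033  0.172     ] shift [7.22063695 0.02160192 8.20227823]
```

Call:
carry_out([
  [3.6,0,0,-0.158],
  [3.7,-0.5,0,-0.158],
  [0,0,0,0],
  [0,0,0,0],
])

```text
t: 11.85
tcp_pos: [0.5585, 0.0963, 0.2546]
tool_rot: [[-0.078, 0.997, -0.001], [0.997, 0.078, -0.0], [-0.0, -0.001, -1.0]]
wrist_force: [0.0, 0.5, -0.6]
gripper_width: 0.566
gripper_force: 0.0
```

```bash
python3 - <<'E'
from h import *
st=ctrl.state();R=st['tool_rot'];print(st['tcp_pos'],R.T@(np.array([.5689,.0954,.143])-st['tcp_pos'])*100,st['q'])
E
```

```text
[0.55852749 0.09625734 0.25456293] [-0.16455082  1.04072869 11.15508493] [-3.58568133e-02  3.96054871e-01  1.33981261e+00 -3.34518149e-04
  1.40689467e+00 -1.14214796e-01]
```

Call:
carry_out([
  [-0.16,1.04,0,0],
  [0,0,4,0],
  [0,0,4,0],
  [0,0,2,0],
  [0,0,1.1,0],
  [0,0,0,0],
  [0,0,0,0],
])

```text
t: 12.72
tcp_pos: [0.5697, 0.0958, 0.1452]
tool_rot: [[-0.08, 0.997, 0.002], [0.997, 0.08, -0.0], [-0.0, 0.002, -1.0]]
wrist_force: [0.9, 0.3, 0.2]
gripper_width: 0.563
gripper_force: 0.0
```

Call:
carry_out([
  [0,0,0,0],
  [0,0,0,0],
  [0,0,0,0],
  [0,0,0,0],
  [0,0,0,0],
], claw=0, grip_force=15)

```text
t: 13.35
tcp_pos: [0.5695, 0.096, 0.1445]
tool_rot: [[-0.08, 0.997, 0.001], [0.997, 0.08, 0.0], [-0.0, 0.001, -1.0]]
wrist_force: [2.7, 0.4, 0.3]
gripper_width: 0.235
gripper_force: 15.0
```

Gripping the hub at about 21 mm. Now spin.

Call:
carry_out([
  [0,0,0.02,0.16],
  [0,0,0.02,0.16],
  [0,0,0.02,0.16],
  [0,0,0.02,0.16],
  [0,0,0.02,0.16],
  [0,0,0.02,0.16],
  [0,0,0.02,0.16],
  [0,0,0.02,0.16],
  [0,0,0.02,0.16],
  [0,0,0,0],
])

```text
t: 14.6
tcp_pos: [0.5696, 0.0959, 0.1426]
tool_rot: [[0.978, 0.21, 0.001], [0.21, -0.978, -0.0], [0.001, 0.0, -1.0]]
wrist_force: [3.8, -0.2, -0.3]
gripper_width: 0.238
gripper_force: 15.0
```

```bash
cat > s.py <<'E'
from h import *
st=ctrl.state();print(st['tcp_pos'].round(4),'q6',st['q'][5],'F',st['wrist_force'].round(1),'M',st['moment'].round(3),st['gripper_width'],'psi',np.arctan2(*st['tool_rot'][1::-1,0]))
E
python3 s.py
```

```text
[0.5696 0.0959 0.1426] q6 1.3228293699567173 F [ 3.8 -0.2 -0.3] M [ 0.056 -0.79  -0.045] 0.237893846441154 psi 0.2120520386639788
```

Call:
carry_out([
  [0,0,0.02,0.16],
  [0,0,0.02,0.16],
  [0,0,0.02,0.16],
  [0,0,0.02,0.16],
  [0,0,0.02,0.16],
  [0,0,0.02,0.16],
  [0,0,0.02,0.16],
  [0,0,0.02,0.16],
  [0,0,0.02,0.16],
  [0,0,0,0],
])

```text
t: 15.85
tcp_pos: [0.5695, 0.0958, 0.1408]
tool_rot: [[0.339, -0.941, 0.001], [-0.941, -0.339, -0.0], [0.001, -0.001, -1.0]]
wrist_force: [4.9, -1.4, -0.3]
gripper_width: 0.249
gripper_force: 15.0
```

```bash
python3 - <<'E'
exec(open('s.py').read())
snap('wrist','w6.png')
E
```

```text
[0.5695 0.0958 0.1408] q6 2.7600081420047786 F [ 4.9 -1.4 -0.3] M [-0.105 -0.843 -0.053] 0.24858029424842282 psi -1.2251527176822923
```

View pics/w6.png

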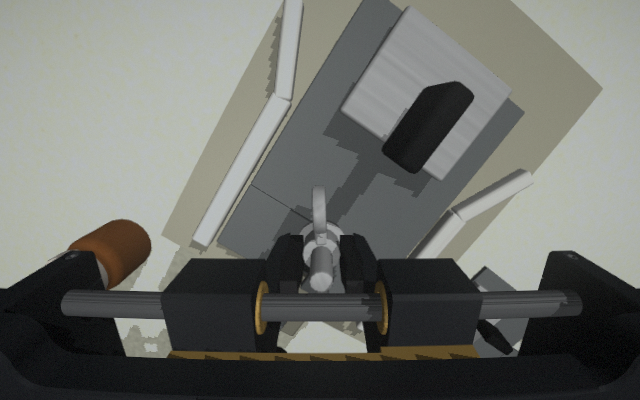

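The visible wing points straight up the image at x≈320, so the nut turned with the tool. I'll release, rise, back off half a turn and regrip.

Call:
carry_out([
  [0,0,0,0],
  [0,0,0,0],
  [0,0,-2,0],
  [0,0,-2,0],
  [0,0,0,-0.185],
  [0,0,0,-0.185],
  [0,0,0,-0.185],
  [0,0,0,-0.185],
  [0,0,0,-0.185],
  [0,0,0,-0.185],
], claw=5)

```text
t: 17.15
tcp_pos: [0.5687, 0.0961, 0.1804]
tool_rot: [[0.994, -0.111, -0.001], [-0.111, -0.994, 0.0], [-0.001, 0.0, -1.0]]
wrist_force: [-0.3, 0.6, 0.1]
gripper_width: 0.568
gripper_force: 0.0
```

Call:
carry_out([
  [0,0,0,-0.185],
  [0,0,0,-0.185],
  [0,0,0,-0.185],
  [0,0,0,-0.185],
  [0,0,0,-0.185],
  [0,0,0,-0.185],
  [0,0,0,-0.185],
  [0,0,0,-0.185],
  [0,0,0,-0.185],
  [0,0,0,-0.185],
])

```text
t: 18.4
tcp_pos: [0.5687, 0.0961, 0.1804]
tool_rot: [[-0.167, 0.986, -0.001], [0.986, 0.167, 0.0], [0.0, -0.001, -1.0]]
wrist_force: [-0.3, 0.0, 0.3]
gripper_width: 0.566
gripper_force: 0.0
```

Call:
carry_out([
  [0,0,0,-0.18],
  [0,0.05,0,0],
  [0,0,2,0],
  [0,0,2,0],
  [0,0,0,0],
  [0,0,0,0],
])

```text
t: 19.15
tcp_pos: [0.5699, 0.0962, 0.1414]
tool_rot: [[-0.332, 0.943, 0.001], [0.943, 0.332, -0.0], [-0.0, 0.001, -1.0]]
wrist_force: [0.9, 0.7, -0.2]
gripper_width: 0.563
gripper_force: 0.0
```

```bash
python3 s.py
```

```text
[0.5699 0.0962 0.1414] q6 -0.37413593409287604 F [ 0.9  0.7 -0.2] M [-0.038 -0.056  0.028] 0.5632144732342647 psi 1.9095739584157498
```

Call:
carry_out([
  [0,0,0,0],
  [0,0,0,0],
  [0,0,0,0],
  [0,0,0,0],
  [0,0,0.02,0.16],
  [0,0,0.02,0.16],
  [0,0,0.02,0.16],
  [0,0,0.02,0.16],
  [0,0,0.02,0.16],
  [0,0,0.02,0.16],
], claw=0)

```text
t: 20.4
tcp_pos: [0.5698, 0.0961, 0.1396]
tool_rot: [[0.585, 0.811, 0.001], [0.811, -0.585, -0.0], [0.0, 0.0, -1.0]]
wrist_force: [0.8, 0.3, 1.1]
gripper_width: 0.234
gripper_force: 15.0
```

Call:
carry_out([
  [0,0,0.02,0.16],
  [0,0,0.02,0.16],
  [0,0,0.02,0.16],
  [0,0,0.02,0.16],
  [0,0,0.02,0.16],
  [0,0,0.02,0.16],
  [0,0,0.02,0.16],
])

```text
t: 21.28
tcp_pos: [0.5698, 0.0959, 0.1382]
tool_rot: [[0.985, -0.174, 0.001], [-0.174, -0.985, -0.001], [0.001, 0.0, -1.0]]
wrist_force: [-0.2, -1.7, 0.9]
gripper_width: 0.239
gripper_force: 15.0
```

```bash
python3 s.py
```

```text
[0.5698 0.0959 0.1382] q6 1.7098320763336796 F [-0.2 -1.7  0.9] M [-0.249 -0.054  0.046] 0.23862883163992252 psi -0.17455296692507044
```

Call:
carry_out([
  [0,0,0.02,0.16],
  [0,0,0.02,0.16],
  [0,0,0.02,0.16],
  [0,0,0,0],
])

```text
t: 21.78
tcp_pos: [0.5698, 0.0958, 0.1376]
tool_rot: [[0.797, -0.604, 0.0], [-0.604, -0.797, -0.001], [0.001, 0.0, -1.0]]
wrist_force: [-0.4, -3.0, 0.6]
gripper_width: 0.239
gripper_force: 15.0
```

```bash
python3 s.py
```

```text
[0.5698 0.0958 0.1376] q6 2.183192919443567 F [-0.4 -3.   0.6] M [-0.315 -0.055 -0.034] 0.2387939671053775 psi -0.647979644602745
```

Call:
carry_out([
  [0,0,0.02,0.16],
  [0,0,0.02,0.16],
  [0,0,0.02,0.16],
  [0,0,0,0],
])

```text
t: 22.28
tcp_pos: [0.5697, 0.0958, 0.1369]
tool_rot: [[0.431, -0.902, 0.0], [-0.902, -0.431, -0.001], [0.001, 0.0, -1.0]]
wrist_force: [0.1, -3.5, 1.9]
gripper_width: 0.242
gripper_force: 15.0
```

```bash
python3 - <<'E'
exec(open('s.py').read())
snap('wrist','w7.png')
snap('side','s7.png')
a=cv2.imread('pics/w7.png');b=cv2.resize(cv2.imread('pics/side0.png')[185:215,290:330],(400,300));c=cv2.resize(cv2.imread('pics/s7.png')[185:215,290:330],(400,300))
cv2.imwrite('pics/c7.png',np.vstack([cv2.resize(a[150:350],(800,250)),np.hstack([b,c])]))
E
```

```text
[0.5697 0.0958 0.1369] q6 2.6603836657814273 F [ 0.1 -3.5  1.9] M [-0.484  0.002 -0.012] 0.2418667494779034 psi -1.1251156058338365
```

View pics/c7.png

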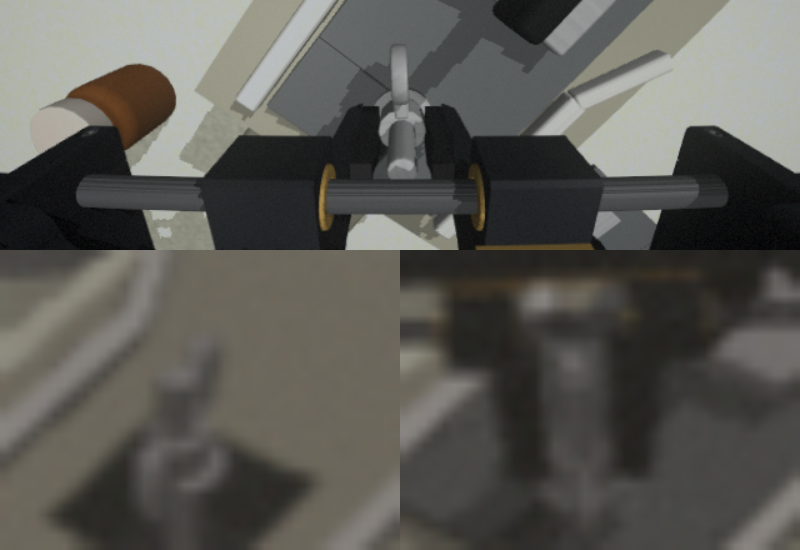

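The wing is still in line with the tool, so the nut has turned about 5.9 rad so far and isn't snug yet. I'll regrip again and turn until the torque rises. That was my 10th picture, so from here I'm going by numbers.

Call:
carry_out([
  [0,0,0,0],
  [0,0,0,0],
  [0,0,-2,0],
  [0,0,-2,0],
  [0,0,0,-0.185],
  [0,0,0,-0.185],
  [0,0,0,-0.185],
  [0,0,0,-0.185],
  [0,0,0,-0.185],
  [0,0,0,-0.185],
], claw=5)

```text
t: 23.62
tcp_pos: [0.5695, 0.0965, 0.1767]
tool_rot: [[1.0, -0.012, -0.0], [-0.012, -1.0, 0.0], [-0.0, -0.0, -1.0]]
wrist_force: [-0.2, -0.1, 0.0]
gripper_width: 0.57
gripper_force: 0.0
```

Call:
carry_out([
  [0,0,0,-0.185],
  [0,0,0,-0.185],
  [0,0,0,-0.185],
  [0,0,0,-0.185],
  [0,0,0,-0.185],
  [0,0,0,-0.185],
  [0,0,0,-0.185],
  [0,0,0,-0.185],
  [0,0,0,-0.185],
  [0,0,0,-0.185],
])

```text
t: 24.88
tcp_pos: [0.5695, 0.0965, 0.1767]
tool_rot: [[-0.264, 0.964, -0.0], [0.964, 0.264, 0.001], [0.001, -0.0, -1.0]]
wrist_force: [-1.0, 0.6, 0.2]
gripper_width: 0.567
gripper_force: 0.0
```

Call:
carry_out([
  [0,0,0,-0.18],
  [0,0,0,0],
  [0,0,2,0],
  [0,0,2,0],
  [0,0,0,0],
  [0,0,0,0],
])

```text
t: 25.62
tcp_pos: [0.57, 0.0962, 0.1376]
tool_rot: [[-0.425, 0.905, 0.001], [0.905, 0.425, 0.0], [-0.0, 0.001, -1.0]]
wrist_force: [0.2, 0.2, 0.7]
gripper_width: 0.568
gripper_force: 0.0
```

Call:
carry_out([
  [0,0,0,0],
  [0,0,0,0],
  [0,0,0,0],
  [0,0,0,0],
  [0,0,0,0],
], claw=0)

```text
t: 26.25
tcp_pos: [0.5696, 0.0961, 0.137]
tool_rot: [[-0.426, 0.905, -0.0], [0.905, 0.426, -0.0], [-0.0, -0.0, -1.0]]
wrist_force: [-1.6, -0.8, 2.7]
gripper_width: 0.241
gripper_force: 15.0
```

```bash
python3 s.py
```

```text
[0.5696 0.0961 0.137 ] q6 -0.4754131307546676 F [-1.6 -0.8  2.7] M [-0.096  0.104  0.043] 0.24066116417630434 psi 2.01075451574605
```

Call:
carry_out([
  [0,0,0.02,0.16],
  [0,0,0.02,0.16],
  [0,0,0.02,0.16],
  [0,0,0,0],
])

```text
t: 26.75
tcp_pos: [0.5697, 0.0961, 0.1364]
tool_rot: [[0.039, 0.999, 0.0], [0.999, -0.039, -0.0], [-0.0, 0.0, -1.0]]
wrist_force: [-1.0, -0.5, 3.6]
gripper_width: 0.24
gripper_force: 15.0
```

```bash
python3 s.py
```

```text
[0.5697 0.0961 0.1364] q6 0.0031871064872411392 F [-1.  -0.5  3.6] M [-0.09   0.13  -0.075] 0.2401014393788837 psi 1.532094678608532
```

```bash
cat >> s.py <<'E'
print('eff6',st['effort'][5].round(3), 'lag?',st['t'])
E
python3 s.py|tail -1
```

```text
eff6 0.863 lag? 26.75
```

Call:
carry_out([
  [0,0,0.02,0.16],
  [0,0,0.02,0.16],
  [0,0,0.02,0.16],
])

```text
t: 27.12
tcp_pos: [0.5698, 0.0961, 0.1361]
tool_rot: [[0.498, 0.867, 0.001], [0.867, -0.498, -0.0], [0.0, 0.001, -1.0]]
wrist_force: [-2.4, -0.5, 4.6]
gripper_width: 0.235
gripper_force: 15.0
```

```bash
python3 s.py
```

```text
[0.5698 0.0961 0.1361] q6 0.485735209073197 F [-2.4 -0.5  4.6] M [-0.134  0.28   0.045] 0.23511915431992325 psi 1.049650260757685
eff6 -1.64 lag? 27.125
```

Call:
carry_out([
  [0,0,0.02,0.16],
  [0,0,0.02,0.16],
  [0,0,0.02,0.16],
])

```text
t: 27.5
tcp_pos: [0.5699, 0.0961, 0.1359]
tool_rot: [[0.842, 0.539, 0.001], [0.539, -0.842, -0.0], [0.001, 0.001, -1.0]]
wrist_force: [-3.9, -1.4, 8.4]
gripper_width: 0.234
gripper_force: 15.0
```

```bash
python3 s.py
```

```text
[0.5699 0.0961 0.1359] q6 0.9656959595963124 F [-3.9 -1.4  8.4] M [-0.206  0.48   0.221] 0.2335590689431827 psi 0.5696858223474288
eff6 -1.588 lag? 27.5
```

Call:
carry_out([
  [0,0,-0.05,0],
  [0,0,0,0.1],
  [0,0,0,0.1],
  [0,0,0,0],
], grip_force=25)

```text
t: 28.0
tcp_pos: [0.5703, 0.0962, 0.136]
tool_rot: [[0.931, 0.366, 0.002], [0.366, -0.931, -0.0], [0.002, 0.001, -1.0]]
wrist_force: [2.4, 0.6, 4.7]
gripper_width: 0.233
gripper_force: 25.0
```

```bash
python3 s.py; python3 - <<'E'
from h import *
im,_=snap('wrist','w8.png')
a=cv2.imread('pics/w7.png').astype(int)[:,:,::-1]
for n,x in(('w7',a),('w8',im.astype(int))):
    for r in (192,200,208,216): print(n,r,x[r,296:348:2].mean(-1).astype(int).tolist())
E
```

```text
[0.5703 0.0962 0.136 ] q6 1.1605977491615496 F [2.4 0.6 4.7] M [-0.032 -0.413  0.281] 0.2332753549626214 psi 0.37478594406357946
eff6 0.829 lag? 28.0
w7 192 [100, 99, 99, 100, 98, 99, 98, 101, 85, 117, 124, 126, 124, 125, 119, 95, 99, 98, 94, 97, 96, 99, 98, 89, 72, 74]
w7 200 [98, 100, 75, 76, 97, 99, 100, 96, 87, 138, 145, 145, 147, 147, 143, 95, 98, 98, 96, 97, 89, 72, 73, 72, 73, 70]
w7 208 [73, 75, 76, 76, 75, 74, 72, 75, 78, 143, 154, 156, 158, 159, 164, 98, 96, 88, 73, 72, 74, 72, 73, 70, 72, 71]
w7 216 [77, 73, 75, 60, 49, 73, 75, 72, 75, 132, 143, 148, 151, 154, 157, 93, 72, 73, 73, 71, 73, 73, 70, 73, 70, 72]
w8 192 [73, 79, 79, 75, 77, 77, 53, 51, 73, 72, 71, 74, 69, 69, 70, 72, 71, 70, 83, 97, 97, 98, 96, 99, 98, 96]
w8 200 [78, 100, 98, 100, 97, 97, 85, 49, 48, 61, 71, 70, 72, 72, 78, 94, 96, 99, 98, 97, 96, 96, 96, 95, 96, 96]
w8 208 [58, 108, 113, 110, 106, 106, 107, 79, 51, 49, 53, 70, 72, 70, 69, 71, 70, 69, 68, 70, 81, 92, 96, 96, 97, 95]
w8 216 [51, 52, 109, 115, 117, 119, 114, 109, 77, 47, 48, 55, 69, 68, 69, 71, 70, 69, 71, 70, 68, 69, 96, 96, 96, 94]
```

The nut stopped following: in the new frame its wing sits about 18 px off the tool axis. Reaction torque is up to 0.28 N m against 0.04 free, so it's snug on the cover. I'll release, rise and set up for the lever.

Call:
carry_out([
  [0,0,0,0],
  [0,0,0,0],
  [0,0,0,0],
  [0,0,-4,0],
  [0,0,-4,0],
  [0,0,0,0.152],
  [0,0,0,0.152],
  [0,0,0,0.152],
  [0,0,0,0.152],
  [0,0,0,0],
], claw=5)

```text
t: 29.3
tcp_pos: [0.5695, 0.0962, 0.2153]
tool_rot: [[0.972, -0.233, -0.001], [-0.233, -0.972, 0.0], [-0.001, 0.0, -1.0]]
wrist_force: [0.5, 1.1, 0.5]
gripper_width: 0.57
gripper_force: 0.0
```

```bash
python3 s.py; python3 - <<'E'
from h import *
T=ctrl.camera_info('top');S=ctrl.camera_info('side')
b,e=tri((T,(225+130/3.5,125+155/3.5)),(S,(260+172/5,155+383/5)));print('ball',b,e)
m=np.load('m.npy');a=m[3];p=np.array([.5692,.0958,0]);R=np.array([[np.cos(a),-np.sin(a),0],[np.sin(a),np.cos(a),0],[0,0,1]])
print('ball in mill',R.T@(b-p)*1e3)
st=ctrl.state();t=R@np.array([-.066,.112,0])+p;t[2]=.120
print('to start cm',st['tool_rot'].T@(t-st['tcp_pos'])*100)
im,i=snap('wrist','w9.png')
for r in (54,79,100): print(proj(i,R@np.array([0,0,.15])+p))
E
```

```text
[0.5695 0.0962 0.2153] q6 1.7708645911443262 F [0.5 1.1 0.5] M [ 0.06  -0.041 -0.01 ] 0.5696660255467282 psi -0.23555665288944067
eff6 0.868 lag? 29.3
ball [0.56870406 0.21123003 0.12218758] [np.float64(1.0329851038592273), np.float64(1.03298510385931)]
ball in mill [-27.37582306 112.13787519 122.18758474]
to start cm [ -6.6188803  -11.15423678   9.53434242]
[[320.73872318 209.31780027]]
[[320.73872318 209.31780027]]
[[320.73872318 209.31780027]]
```

The ball triangulates to mill (-27,112,122) mm, which matches the description. I'll approach beside it with shut fingers.

Call:
carry_out([
  [-3.3,-5.6,0,0],
  [-3.3,-5.55,0,0],
  [0,0,0,0],
  [0,0,3.5,0],
  [0,0,3.5,0],
  [0,0,2.5,0],
  [0,0,0,0],
], claw=0, grip_force=15)

```text
t: 30.22
tcp_pos: [0.5325, 0.2147, 0.1191]
tool_rot: [[0.972, -0.234, -0.003], [-0.234, -0.972, -0.001], [-0.003, 0.002, -1.0]]
wrist_force: [-0.2, -0.2, 0.6]
gripper_width: 0.006
gripper_force: 0.0
```

Call:
carry_out([
  [0.8,0,0,0],
  [0.8,0,0,0],
  [0.8,0,0,0],
  [0.8,0,0,0],
  [0.8,0,0,0],
  [0.8,0,0,0],
  [0.8,0,0,0],
  [0.8,0,0,0],
  [0,0,0,0],
])

```text
t: 31.35
tcp_pos: [0.5957, 0.2003, 0.1203]
tool_rot: [[0.972, -0.235, 0.0], [-0.235, -0.972, -0.0], [0.0, 0.0, -1.0]]
wrist_force: [0.8, -0.2, 0.6]
gripper_width: 0.006
gripper_force: 0.0
```

```bash
cat > l.py <<'E'
from h import *
st=ctrl.state();m=np.load('m.npy');a=m[3];p=np.array([.5692,.0958,0]);R=np.array([[np.cos(a),-np.sin(a),0],[np.sin(a),np.cos(a),0],[0,0,1]])
print('tcp in mill',(R.T@(st['tcp_pos']-p)*1e3).round(1),'F mill',R.T@st['wrist_force'],st['gripper_width'])
E
python3 l.py
```

```text
tcp in mill [  1.4 107.8 120.3] F mill [0.84841284 0.02673965 0.6080977 ] 0.005950868938494507
```

Call:
carry_out([
  [0.3,0,0,0],
  [0.3,0,0,0],
  [0,0,0,0],
])

```text
t: 31.72
tcp_pos: [0.6006, 0.1994, 0.1203]
tool_rot: [[0.972, -0.235, -0.002], [-0.235, -0.972, 0.0], [-0.002, 0.0, -1.0]]
wrist_force: [-3.6, 0.7, -1.0]
gripper_width: 0.005
gripper_force: 2.1
```

```bash
python3 l.py
```

```text
tcp in mill [  6.4 108.1 120.3] F mill [-3.67196685 -0.20997298 -0.95368572] 0.005471076035098622
```

Call:
carry_out([
  [0.2,0,0,0],
  [0.2,0,0,0],
  [0,0,0,0],
])

```text
t: 32.1
tcp_pos: [0.6015, 0.1993, 0.1201]
tool_rot: [[0.972, -0.234, -0.01], [-0.234, -0.972, 0.0], [-0.009, 0.002, -1.0]]
wrist_force: [-21.6, 3.3, 7.7]
gripper_width: 0.009
gripper_force: 10.1
```

```bash
python3 l.py; python3 - <<'E'
from h import *
for n in('top','side'):
    im,i=snap(n,n+'L.png')
    b=cv2.imread('pics/%s0.png'%n)
    # dark ball candidates
    m=np.load('m.npy');a=m[3];p=np.array([.5692,.0958,0]);R=np.array([[np.cos(a),-np.sin(a),0],[np.sin(a),np.cos(a),0],[0,0,1]])
    print(n,[proj(i,R@np.array([x,.112,z])+p)[0].round(1).tolist() for x,z in((-.029,.125),(.029,.125))])
E
```

```text
tcp in mill [  7.3 108.1 120.1] F mill [-21.74828544  -1.77942112   7.72377435] 0.008588780090643457
top [[262.0, 170.0], [266.9, 151.9]]
side [[294.5, 231.1], [280.1, 223.9]]
```

The lever is against its end stop: finger centre +7 mm, so the ball is at about +29 mm, with the force rising to 22 N. I'll back off, rise clear and check numerically.

Call:
carry_out([
  [-0.6,0,0,0],
  [-2,0,0,0],
  [0,0,-5,0],
  [0,0,-6,0],
  [-3,-6,0,0],
  [-3,-6,0,0],
  [-3,-6,0,0],
  [0,0,0,0],
  [0,0,0,0],
])

```text
t: 33.33
tcp_pos: [0.538, 0.3866, 0.2306]
tool_rot: [[0.972, -0.235, 0.001], [-0.235, -0.972, -0.0], [0.001, -0.0, -1.0]]
wrist_force: [0.9, 0.0, 0.3]
gripper_width: 0.007
gripper_force: 0.0
```

```bash
python3 - <<'E'
from h import *
m=np.load('m.npy');a=m[3];p=np.array([.5692,.0958,0]);R=np.array([[np.cos(a),-np.sin(a),0],[np.sin(a),np.cos(a),0],[0,0,1]])
P=lambda i,q:proj(i,R@(np.array(q)/1e3)+p)[0]
st=ctrl.state();print(st['tcp_pos'],st['wrist_force'])
for n in('top','side'):
    im,i=snap(n,n+'F.png');b=cv2.imread('pics/%s0.png'%n)[:,:,::-1]
    for x in(-29,29):
        u=P(i,(x,112,125)).round().astype(int);g=lambda I:I[u[1]-1:u[1]+2,u[0]-1:u[0]+2].mean().round()
        print(n,'ball place',x,u,'before',g(b),'after',g(im))
    # black handle centroid near expected home spot
    h=P(i,(0,-85,120+54)).round().astype(int);k=im[h[1]-14:h[1]+15,h[0]-14:h[0]+15].mean(-1);ys,xs=np.where(k<35)
    print(n,'handle expect',h,P(i,(0,-85,160)).round(1),'dark centroid',(xs.mean()+h[0]-14,ys.mean()+h[1]-14) if len(xs) else k.min(),len(xs))
E
```

```text
[0.53804293 0.38663036 0.230647  ] [0.86732962 0.02051316 0.30229809]
top ball place -29 [262 170] before 9.0 after 52.0
top ball place 29 [267 152] before 69.0 after 7.0
top handle expect [327 174] [327.1 174.4] dark centroid (np.float64(325.35593220338984), np.float64(174.0677966101695)) 59
side ball place -29 [294 231] before 38.0 after 63.0
side ball place 29 [280 224] before 64.0 after 33.0
side handle expect [322 183] [322.5 186.5] dark centroid 48.0 0
```

```bash
python3 -c "from station import ctrl;print(ctrl.hand_in())"
```

```text
the job is handed in; nothing more can be done
None
```

I handed the job in at about 33 s. The cover is fully home on the stud, the wing nut is snug (by torque, about 0.28 N m against 0.04 free), and then the start lever was thrown right over to its stop; I never touched the sieve, jar or brush.

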